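Refit the D-bore lever on a shut-off valve and close it

ROBOT

A 6-joint arm with a two-finger parallel gripper is mounted at the origin on a cart in front of the work surface, level with it; the furniture and walls round the work are solid. World frame = base frame: x ahead of the robot, y to its left, z up, the work surface at z = 0. Lengths are in mm, angles in degrees, forces in N, time in s.
With the tool pointing down it reaches from about 300 to 850 mm from the base axis. Payload 4.2 kg.
Tool frame: the origin (TCP) lies midway between the tips of the shut fingers; the grasp point (between the pads) lies 19 mm behind it; z points along the fingers, x is the direction in which the jaws open and shut, and the axes are right-handed (so a half turn about z gives the same grasp; the last joint's range is limited). The gripper opens to 91 mm and grips with 3 to 60 N. Pads are 32 mm wide; open, the fingers measure 118 mm over their backs; the gripper's body (76 mm by 178 mm) begins 60 mm behind the grasp point.
Start: joints at [75.63, 18.312, 89.639, -0, 72.044, -1.146], TCP at [131.536, 559.769, 213.976] pointing down, gripper open.
Joint ranges: [-177.97, 177.97], [-48.28, 115.42], [12.27, 149.76], [-77.06, 257.06], [2.81, 150.46], [-146.56, 146.56]. Speed limits (degrees/s): [147.25, 147.25, 180, 180, 180, 180].

INTERFACE

Orientations are given as [roll, pitch, yaw] about the fixed x, y, z axes, in that order (R = Rz(yaw) Ry(pitch) Rx(roll)).
In Python, from workcell import env gives the robot as it stands. The module is installed in compiled form; this text tells all that it offers.
- The arm moves only by the tool drive_tool, never from a script. Its argument "series" is a list of rows, each a list of 3 entries, a list of its own where there are three numbers: the closure, from 0 (fully open) to 1 (shut), then the shift along the tool's x, y, z in mm, then the turn, a rotation vector about the tool's x, y, z in rad. In form: [[gripper, [dx, dy, dz], [rx, ry, rz]], ...]. A call has exactly 5 rows; each row is the pose to reach, as a shift and turn from the pose commanded when the call began, along the tool's axes at that moment; what a row does not reach only later rows make up. A row lasts 1/10 s, in which the tool goes at most 50 mm and 8.59 degrees, less where a joint would pass 70% of its speed; a pose out of reach is approached as far as the arm can. A call with a gripper value outside its range is refused whole. The fingers move at their own pace and stop on an object; "squeeze" is the grip in N (left out, the last holds). Time passes only in rows, so rows that repeat a pose let the fingers close, or fill a call up. It gives the time, the measured TCP pose, the force and the opening at its end, in the units of the state.
- env.state(): the state, without advancing time (a new reading comes with each control period).
- env.grab_frame(name): name is "side" or "top" or "wrist"; returns a dict with "image" (480x640x3 uint8, red, green, blue), "K" (3x3 intrinsics, pixels), "k1" (the pictures are not rectified: a ray, as slopes to the right and down, at radius r is drawn at 1 + k1 r^2 times it, then the intrinsics apply), "origin" and "orientation" of the camera in the world. Camera axes: x right, y down, z forward; pixel columns grow to the right and rows downward; lengths in mm; the calibration is good to about 2 mm. A picture is of the moment at which its call begins. There is no depth.
- env.job_done(): hands the job in, once; it reports no verdict.
The state is a dict: "time_s": time; "qpos": joint angles; "qvel": joint speeds; "effort": joint torques, N m; "ee_pos": TCP position; "ee_rot": TCP orientation; "force": force on the tool from outside, world axes, zero at the start; "torque": the same for the moment, N m; "gripper_width": finger opening in mm.
Only numpy, scipy, OpenCV 4.12 (cv2) and the standard library are available. Lean on these libraries where they do the work, as an engineer would, in place of code of your own. Each camera call takes 0.05 s, during which the arm holds its last target.

TASK

The lever handle of the shut-off valve has come off and lies on the bench: put it back on the valve's stem, feeling for the angle at which its D-shaped bore matches the flat of the stem, and press it fully home on the collar. Then close the valve: swing the lever clockwise until it rests against the stop post, and let go, leaving the things round about where they are.

Things in the scene. Friction and masses are not known exactly. Their poses are not given: they have to be found in the camera images.
- handle_grip (a point): Centre of the finger grip of the loose dark steel lever handle (155 mm long, 70 mm high, about 0.25 kg), which stands on its hub. The grip is a bar on top of the hub, 54 mm long (along the lever), 24 wide, 34 high; its centre is on the hub's axis, 53 mm above the hub's underside. Axes: x along the grip toward the lever's end, y across the grip, z up.
- handle_bore (a point): Centre of the underside of the handle's hub (a round boss 54 mm across, 36 mm high). Here opens a blind D-shaped bore, 34.4 mm across and 26 mm deep; its flat is 9 mm from the axis, on the side of the lever. Axes as handle_grip.
- handle_tip (a point): Centre of the rounded end of the handle's lever, 115 mm from the hub's axis along x, 20 mm above the hub's underside. The lever is 22 mm wide, 12 mm thick. Axes as handle_grip.
- valve_seat (a point): Centre of the flat top of the valve's round collar (60 mm across), on the stem's axis, 67 mm above the bench; the hub's underside rests here when the handle is home. The valve is an aluminium block on a 100 x 120 mm foot plate fixed to the bench, with brass hose ports along its y axis, 80 mm to either side. z is up; closed, the lever points along -x.
- stem_top (a point): Centre of the stem's top, 24 mm above valve_seat (same axes). Steel stem 32 mm across, tapered in by 3 mm over its top 6 mm, one flat 8 mm from the axis: the handle goes on at one angle only (within about 5 degrees), lever on the flat's side; else its hub stops on the stem's top. The stem's angle is not given: its flat faces 25 to 72 degrees anticlockwise (seen from above) of the closed direction -x.
- closed_point (a point): Where handle_tip lies when the handle is home and the valve closed: 115 mm from the stem's axis along the valve's -x, 20 mm above the seat; axes as valve_seat. The stem turns stiffly (about 0.15 N m), stays where it is left and turns from here to 85 degrees anticlockwise (open, near -y).
- stop_post (a point): Top centre of the stop post, an upright 12 mm pin on the valve, 58 mm from the stem's axis toward -x, 17 mm toward +y, its top 27 mm above the seat; axes as valve_seat. The closed lever's side rests against it; a handle still up on the stem's top passes over it.
- terminal_tin: Round tin, 64 mm across, 42 mm high, standing by; origin under its centre.
- vial_1: Sample vial, 24 mm across, 62 mm high, standing by; origin under its centre.
- side_cutters: Side cutters, 144 mm long, lying by; origin under the centre.
- tape_1: Roll of tape, 62 mm across, 19 mm high, lying by; origin under its centre.
- screwdriver_c: Short screwdriver, 140 mm long, lying by; origin under the centre.
- handle: The loose lever handle itself; origin at the centre of the hub's underside, axes as handle_grip.
There are look-alikes about, which are no part of the job. Leave any red look-alike of the part that bears valve_seat alone.

How it is judged:
By the outcome, as a careful person would: the job done as asked, in the order asked, and still so for the second after the job is handed in, with the robot touching nothing.
It also fails if it takes over 64 s, if anything falls off the work surface, if the arm or the gripper's body presses on something with over 40 N, if the wrist force passes 120 N, or if a joint passes its speed limit or range.

## Working session

There is one attempt and no reset: what is moved stays moved. The work goes in short steps, Python scripts to look and compute and a tool call to move; the robot and the scene stay as the last step left them, time stands still between calls to the robot, and variables do not carry over. Pictures are saved under pics/ and viewed, and the job is handed in when it is done.

Besides the shell and the picture viewer there is one more tool, called after "Emit:" as name(argument=value, ...) on one line, values as JSON. drive_tool: Moves the arm, as the interface text tells. Its arguments: {"type":"object","properties":{"series":{"type":"array","items":{"type":"array"}},"squeeze":{"type":"number"}},"required":["series"]}

```bash
ls; mkdir -p pics; cat > h.py <<'E'
import numpy as np, cv2
from workcell import env
from scipy.spatial.transform import Rotation as R
def grab(n,fn=None):
    f=env.grab_frame(n)
    if fn: cv2.imwrite('pics/'+fn,cv2.cvtColor(f['image'],cv2.COLOR_RGB2BGR))
    return f
def ro(f):
    o=np.array(f['orientation'],float)
    return o if o.shape==(3,3) else R.from_euler('xyz',o,degrees=True).as_matrix()
def ray(f,u,v):
    K=np.array(f['K']);p=np.array([(u-K[0,2])/K[0,0],(v-K[1,2])/K[1,1]]);s=p.copy()
    for _ in range(30): s=p/(1+f['k1']*(s@s))
    return np.array(f['origin'],float),ro(f)@np.array([s[0],s[1],1])
def onz(f,u,v,z):
    o,d=ray(f,u,v);return o+d*(z-o[2])/d[2]
def proj(f,P):
    c=ro(f).T@(np.array(P,float)-np.array(f['origin']));s=c[:2]/c[2];s=s*(1+f['k1']*(s@s));K=np.array(f['K'])
    return np.array([K[0,0]*s[0]+K[0,2],K[1,1]*s[1]+K[1,2]])
E
python3 - <<'E'
from h import *
for n in ['side','top','wrist']:
    f=grab(n,n+'0.png');print(n,f['origin'],f['orientation'],f['K'],f['k1'])
print(env.state())
E
```

```text
pics
side [  37.36555845 1275.713711    628.25868265] [-113.97190055    0.93253415 -157.75529303] [[597.76235623   0.         323.2245942 ]
 [  0.         597.76235623 242.10394946]
 [  0.           0.           1.        ]] -0.0021272476677391514
top [ 359.2704404   177.26342153 1344.60508776] [-1.73080913e+02 -3.68672279e-02 -8.94376256e+01] [[537.17864394   0.         318.40315368]
 [  0.         537.17864394 247.18756302]
 [  0.           0.           1.        ]] -0.12892399510022426
wrist [ 54.38702063 578.41116543 383.02246625] [1.63849013e+02 2.71948026e-02 7.67069291e+01] [[390.74270228   0.         317.90564561]
 [  0.         390.74270228 235.02894779]
 [  0.           0.           1.        ]] 0.016555335519856627
{'time_s': 0.15, 'qpos': array([ 7.56307073e+01,  1.83435240e+01,  8.96886311e+01, -4.20464290e-04,
        7.20423756e+01, -1.14481627e+00]), 'qvel': array([-0.00921138, -0.11366331, -0.22682265, -0.00061888,  0.06810693,
       -0.04391473]), 'effort': array([-1.20143859e-04, -4.12776804e+01, -2.32153523e+01,  7.26895127e-02,
        4.35299193e-02, -1.20734794e-04]), 'ee_pos': array([131.44316807, 559.40838997, 213.32207513]), 'ee_rot': array([-1.79998911e+02,  7.45238153e-02,  7.67756542e+01]), 'force': array([ 0.62188629, -0.2620143 ,  0.29890084]), 'torque': array([-0.04262896, -0.01483086,  0.00528459]), 'gripper_width': 90.93545366249684}
```

View pics/side0.png

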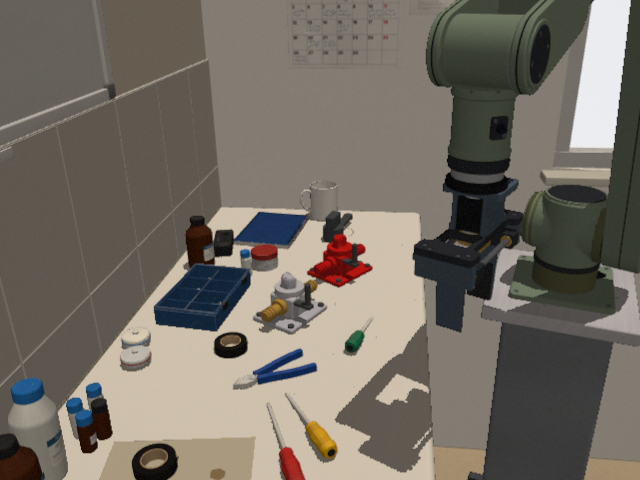

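View pics/top0.png

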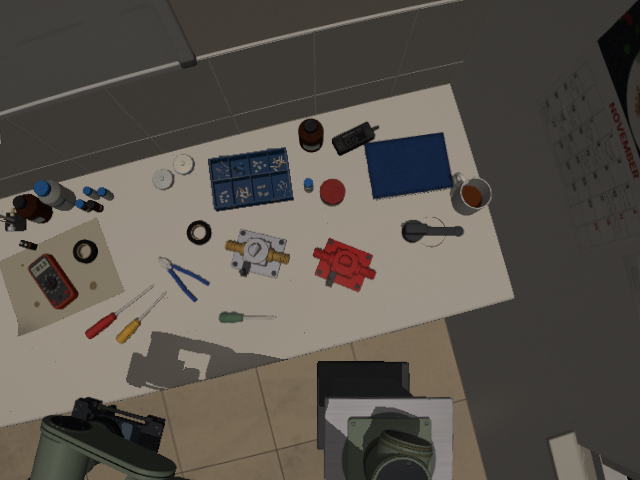

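View pics/wrist0.png

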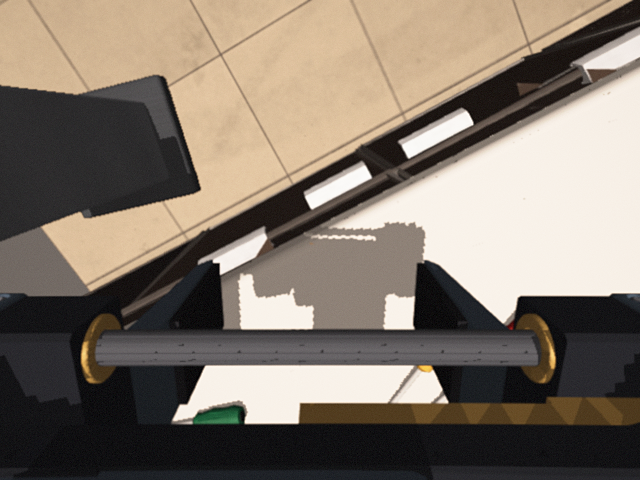

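```bash
python3 - <<'E'
import cv2
a=cv2.imread('pics/top0.png')
c=a[190:290,210:300];d=a[170:270,380:500]
cv2.imwrite('pics/c_valve.png',cv2.resize(c,None,fx=6,fy=6,interpolation=cv2.INTER_CUBIC))
cv2.imwrite('pics/c_handle.png',cv2.resize(d,None,fx=6,fy=6,interpolation=cv2.INTER_CUBIC))
a=cv2.imread('pics/side0.png')
cv2.imwrite('pics/s_valve.png',cv2.resize(a[260:340,245:345],None,fx=7,fy=7,interpolation=cv2.INTER_CUBIC))
cv2.imwrite('pics/s_handle.png',cv2.resize(a[190:260,290:390],None,fx=7,fy=7,interpolation=cv2.INTER_CUBIC))
E
```

```text
(no output)
```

View pics/c_valve.png

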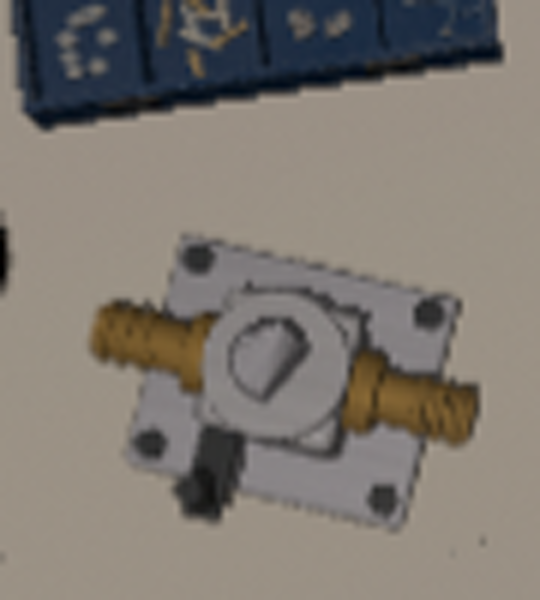

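View pics/c_handle.png

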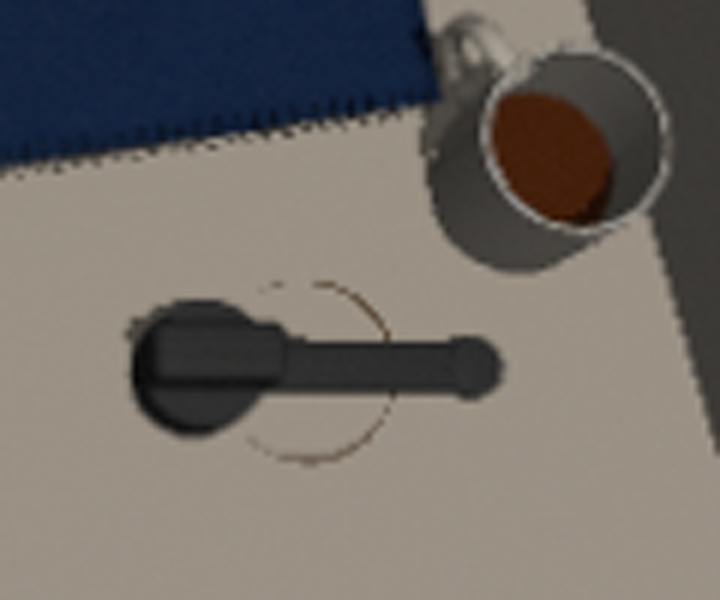

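View pics/s_valve.png

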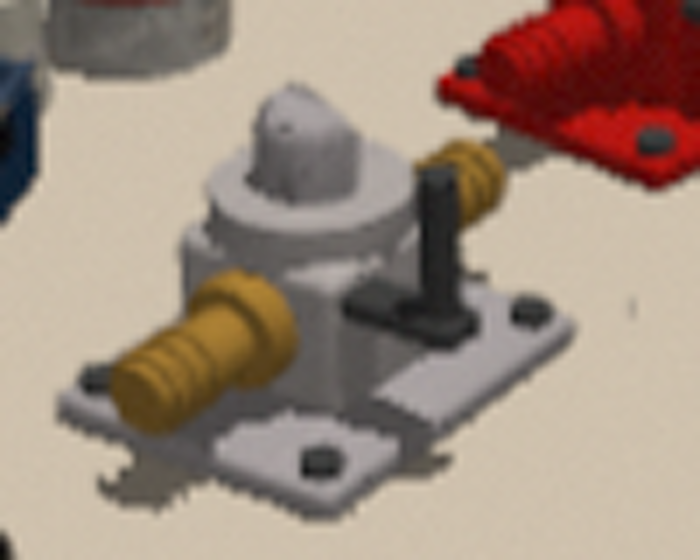

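View pics/s_handle.png

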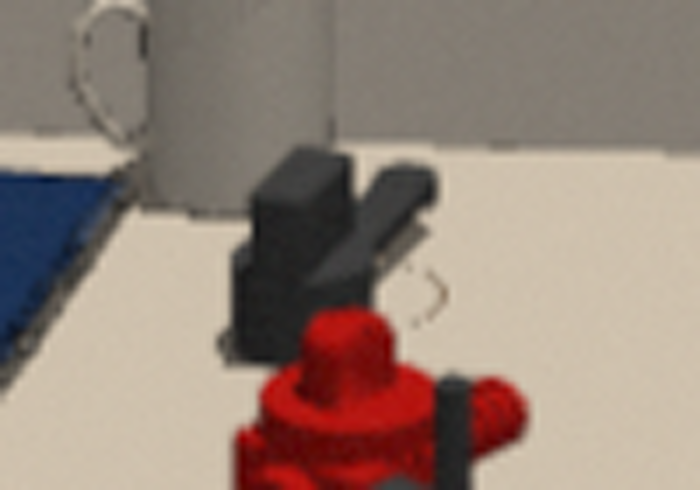

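```bash
python3 - <<'E'
from h import *
f=env.grab_frame('top')
V=lambda x,y:(210+(x-2.5)/6,190+(y-2.5)/6)
H=lambda x,y:(380+(x-2.5)/6,170+(y-2.5)/6)
def P(n,p,z): print(n,np.round(p,1),np.round(onz(f,*p,z),1))
P('collar',V(277,367),67)
for q in [(203,367),(352,367),(277,291),(277,442)]: P(' rim',V(*q),67)
P('stemtop', V(270,358),91)
P('flat a',V(308,346),88);P('flat b',V(265,398),88)
P('port L',V(98,328),40);P('port R',V(474,415),40)
for q in [(197,257),(430,313),(382,498),(150,443)]: P('bolt',V(*q),8)
for q in [(184,236),(460,300),(400,528),(128,455)]: P('foot',V(*q),6)
P('post',V(195,495),94);
P('hub',H(193,368),36);P('tip',H(473,367),26)
for q in [(133,368),(193,303),(193,437)]:P(' hubrim',H(*q),36)
P('tipend',H(502,369),20)
for q in [(160,322),(160,380),(280,322),(283,388)]:P(' gripc',H(*q),70)
g=env.grab_frame('side')
# two-view check: project
for n,p in [('collar',onz(f,*V(277,367),67)),('hub',onz(f,*H(193,368),36))]: print(n,proj(g,p))
E
```

```text
collar [255.8 250.8] [504.2 328.1  67. ]
 rim [243.4 250.8] [503.9 357.8  67. ]
 rim [268.2 250.8] [504.5 298.1  67. ]
 rim [255.8 238.1] [534.9 328.8  67. ]
 rim [255.8 263.2] [474.1 327.4  67. ]
stemtop [254.6 249.2] [505.  328.1  91. ]
flat a [260.9 247.2] [510.3 313.6  88. ]
flat b [253.8 255.9] [489.5 330.1  88. ]
port L [225.9 244.2] [522.6 405.3  40. ]
port R [288.6 258.8] [488.4 250.5  40. ]
bolt [242.4 232.4] [557.1 369.9   8. ]
bolt [281.2 241.8] [534.3 271.4   8. ]
bolt [273.2 272.6] [456.5 290.    8. ]
bolt [234.6 263.4] [478.4 387.6   8. ]
foot [240.2 228.9] [566.3 376.    6. ]
foot [286.2 239.6] [540.2 259.1   6. ]
foot [276.2 277.6] [444.3 282.5   6. ]
foot [230.9 265.4] [473.5 397.    6. ]
post [242.1 272.1] [450.6 355.8  94. ]
hub [411.8 230.9] [560.9 -52.5  36. ]
tip [458.4 230.8] [ 564.2 -172.3   26. ]
 hubrim [401.8 230.9] [560.6 -27.6  36. ]
 hubrim [411.8 220.1] [588.1 -52.8  36. ]
 hubrim [411.8 242.4] [532.2 -52.1  36. ]
tipend [463.2 231.1] [ 564.5 -186.3   20. ]
 gripc [406.2 223.2] [574.2 -33.4  70. ]
 gripc [406.2 232.9] [550.6 -33.1  70. ]
 gripc [426.2 223.2] [574.8 -82.1  70. ]
 gripc [426.8 234.2] [547.9 -82.9  70. ]
collar [290.9961246  285.11066759]
hub [334.01248467 226.95098749]
```

```bash
cat >> h.py <<'E'
def rel(p0,y0,p1,y1):
    """shift (tool axes at p0, yaw y0, pointing down) and turn to reach p1,y1"""
    M=R.from_euler('xyz',[180,0,y0],degrees=True)
    N=R.from_euler('xyz',[180,0,y1],degrees=True)
    return M.inv().apply(np.array(p1,float)-p0),(M.inv()*N).as_rotvec()
def after(p0,y0,s,t):
    M=R.from_euler('xyz',[180,0,y0],degrees=True)
    return M.apply(s)+p0, y0-np.degrees(t[2])
E
python3 - <<'E'
from h import *
p0=np.array([131.536,559.769,213.976]);y0=76.776
p1=np.array([561,-56,200.]);y1=1
for i in range(4):
    a=p0+(p1-p0)*i/4;b=p0+(p1-p0)*(i+1)/4;ya=y0+(y1-y0)*i/4;yb=y0+(y1-y0)*(i+1)/4
    s,t=rel(a,ya,b,yb);print(np.round(s/5,2),np.round(t/5,4))
E
```

```text
[-25.06  27.95   0.7 ] [ 0.     -0.      0.0661]
[-14.63  34.57   0.7 ] [ 0.     -0.      0.0661]
[-2.61 37.45  0.7 ] [-0.     -0.      0.0661]
[ 9.68 36.27  0.7 ] [ 0.     -0.      0.0661]
```

Candidates for the handle: dark lever at top px (412,231) [standing on hub, lever to the right – chosen, crop checked]; black phone/tester (352,138); black tape rolls (199,232), (85,250). Valve: grey block at (256,251), not the red one at (345,264).

Emit:
drive_tool(series=[[0,[-25,28,0.7],[0,0,0.066]],[0,[-50,56,1.4],[0,0,0.132]],[0,[-75,84,2.1],[0,0,0.198]],[0,[-100,112,2.8],[0,0,0.264]],[0,[-125,140,3.5],[0,0,0.33]]])

```text
time_s: 0.75
ee_pos: [239.8, 404.7, 210.4]
ee_rot: [180.0, -0.0, 57.7]
force: [0.9, 0.1, -1.1]
gripper_width: 91.0
```

Emit:
drive_tool(series=[[0,[-15,35,0.7],[0,0,0.066]],[0,[-30,70,1.4],[0,0,0.132]],[0,[-45,105,2.1],[0,0,0.198]],[0,[-60,140,2.8],[0,0,0.264]],[0,[-74,173,3.5],[0,0,0.33]]])

```text
time_s: 1.25
ee_pos: [347.0, 249.9, 207.1]
ee_rot: [180.0, -0.0, 38.8]
force: [1.0, 0.6, -0.9]
gripper_width: 91.3
```

Emit:
drive_tool(series=[[0,[-3,37,0.7],[0,0,0.066]],[0,[-6,74,1.4],[0,0,0.132]],[0,[-9,111,2.1],[0,0,0.198]],[0,[-11,149,2.8],[0,0,0.264]],[0,[-13,187,3.5],[0,0,0.33]]])

```text
time_s: 1.75
ee_pos: [454.5, 96.4, 203.5]
ee_rot: [-180.0, -0.0, 19.9]
force: [-0.9, 1.3, -0.2]
gripper_width: 91.0
```

Emit:
drive_tool(series=[[0,[9,36,0.7],[0,0,0.066]],[0,[19,72,1.4],[0,0,0.132]],[0,[29,108,2.1],[0,0,0.198]],[0,[39,145,2.8],[0,0,0.264]],[0,[48,181,3.5],[0,0,0.33]]])

```text
time_s: 2.25
ee_pos: [561.8, -57.2, 199.8]
ee_rot: [-180.0, -0.0, 1.0]
force: [0.4, 0.7, -0.0]
gripper_width: 91.2
```

```bash
python3 - <<'E'
from h import *
f=grab('wrist','w1.png');print(f['origin'],f['orientation'])
print(env.state()['ee_pos'])
for n,p in dict(hub=[561,-56,0],gripTop=[561,-56,70],tip=[562,-171,26]).items(): print(n,proj(f,p))
E
```

```text
[559.85305443  22.17744196 369.62164992] [ 1.63942239e+02 -4.58602556e-02  9.02042826e-01]
[565.20681438 -61.8191178  199.43616307]
hub [317.51179528 206.92123498]
gripTop [317.49696907 225.25652025]
tip [316.71338062 327.39108811]
```

View pics/w1.png

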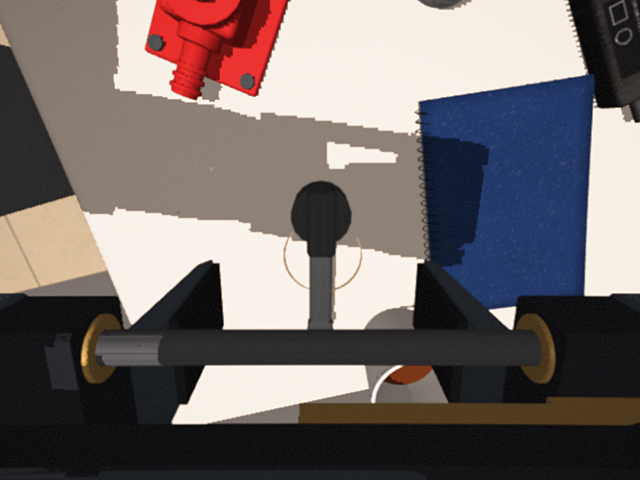

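```bash
python3 - <<'E'
from h import *
f=grab('wrist','w2.png');print(f['origin'],f['orientation'])
print(env.state()['ee_pos'],env.state()['ee_rot'])
im=f['image'].astype(int)
m=((im.max(2)<75)).astype(np.uint8);m[290:]=0;m[:,:230]=0;m[:,400:]=0
n,l,s,c=cv2.connectedComponentsWithStats(m);i=1+np.argmax(s[1:,4]);print(s[i],c[i])
for v in range(s[i][1],s[i][1]+s[i][3],8):
    u=np.where(l[v]==i)[0];print(v,u.min(),u.max())
cv2.imwrite('pics/w2c.png',cv2.resize(cv2.cvtColor(f['image'],cv2.COLOR_RGB2BGR)[150:350,230:410],None,fx=3,fy=3,interpolation=cv2.INTER_CUBIC))
E
```

```text
[562.98352733  18.35166166 368.90854637] [163.68777716  -0.25559754   0.66884846]
[563.19011476 -59.21597047 199.27611286] [ 1.79918363e+02 -6.26412770e-02  8.88966090e-01]
[ 287  175   60  115 3489] [316.55116079 213.03869304]
175 315 318
183 297 335
191 292 341
199 289 344
207 287 346
215 287 346
223 290 343
231 296 337
239 303 330
247 303 330
255 326 327
263 326 327
271 325 327
279 325 327
287 325 327
```

View pics/w2c.png

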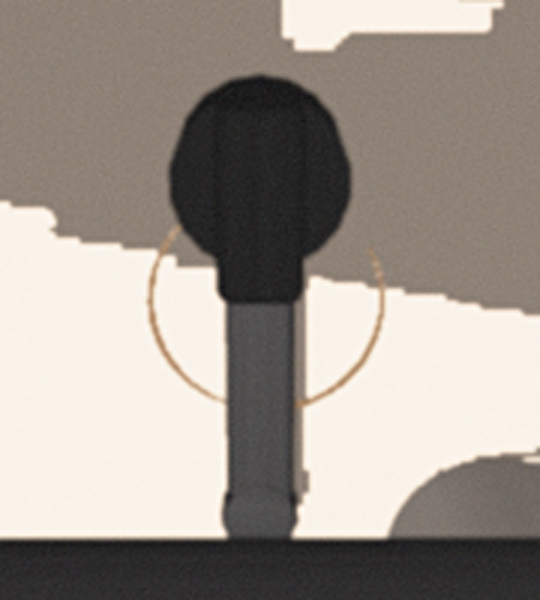

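```bash
python3 - <<'E'
from h import *
p=np.array([131.536,559.769,213.976]);y=76.776
for s in [(-125,140,3.5),(-74,173,3.5),(-13,187,3.5),(48,181,3.5)]: p,y=after(p,y,np.array(s),[0,0,.33])
print(p,y)
f=env.grab_frame('wrist')
s=env.state();print(s['ee_pos'],s['ee_rot'],s['force'],f['origin'])
print('hub',onz(f,316.5,211,36),'far',onz(f,316.5,175,36),'L',onz(f,287,211,36),'R',onz(f,346,211,36))
print('gripnear',onz(f,317,250,70), 'edges',onz(f,302.8,243,70),onz(f,330.5,243,70))
print('lever',onz(f,316,326,26))
E
```

```text
[561.00049258 -55.76977868 199.976     ] 1.1455710427313335
[561.59546789 -57.30335334 199.25274375] [-1.79984637e+02  4.76080115e-02  9.98667903e-01] [ 0.03888376  0.98646452 -0.52847562] [561.1974241   20.48579616 368.97791591]
hub [561.65022253 -54.1298095   36.        ] far [561.23479381 -22.87403319  36.        ] L [535.94720868 -54.48912501  36.        ] R [587.36125555 -53.77442345  36.        ]
gripnear [562.43409433 -78.63457068  70.        ] edges [550.97700628 -72.88628791  70.        ] [573.17062474 -72.58156426  70.        ]
lever [ 562.70762775 -171.53827323   26.        ]
```

Emit:
drive_tool(series=[[0,[0.8,-1.3,25],[0,0,0.008]],[0,[0.8,-1.3,60],[0,0,0.008]],[0,[0.8,-1.3,95],[0,0,0.008]],[0,[0.8,-1.3,120],[0,0,0.008]],[0,[0.8,-1.3,135],[0,0,0.008]]])

```text
time_s: 2.9
ee_pos: [559.5, -53.0, 62.9]
ee_rot: [-179.9, 0.2, 0.8]
force: [-0.6, 0.0, 1.0]
gripper_width: 91.5
```

Emit:
drive_tool(series=[[0,[0,0,10],[0,0,0]],[0,[0,0,17],[0,0,0]],[0,[0,0,22],[0,0,0]],[0,[0,0,24],[0,0,0]],[0,[0,0,24],[0,0,0]]])

```text
time_s: 3.4
ee_pos: [562.0, -54.4, 41.2]
ee_rot: [-180.0, -0.0, 0.7]
force: [0.0, -0.1, -0.1]
gripper_width: 91.2
```

Emit:
drive_tool(series=[[0.3,[0,0,0],[0,0,0]],[0.6,[0,0,0],[0,0,0]],[0.8,[0,0,0],[0,0,0]],[1,[0,0,0],[0,0,0]],[1,[0,0,0],[0,0,0]]], squeeze=50)

```text
time_s: 3.9
ee_pos: [561.8, -54.5, 41.0]
ee_rot: [-180.0, -0.0, 0.7]
force: [0.0, -1.0, 0.1]
gripper_width: 53.9
```

Emit:
drive_tool(series=[[1,[0,0,0],[0,0,0]],[1,[0,0,0],[0,0,0]],[1,[0,0,0],[0,0,0]],[1,[0,0,0],[0,0,0]],[1,[0,0,0],[0,0,0]]])

```text
time_s: 4.4
ee_pos: [562.4, -54.5, 41.1]
ee_rot: [180.0, -0.1, 0.7]
force: [0.7, -0.4, -0.5]
gripper_width: 23.6
```

Emit:
drive_tool(series=[[1,[0,0,0],[0,0,0]],[1,[0,0,0],[0,0,0]],[1,[0,0,-2],[0,0,0]],[1,[0,0,-4],[0,0,0]],[1,[0,0,-8],[0,0,0]]])

```text
time_s: 4.9
ee_pos: [560.7, -54.3, 48.4]
ee_rot: [-180.0, 0.1, 0.7]
force: [-0.2, -0.5, -2.8]
gripper_width: 23.9
```

```bash
python3 - <<'E'
from h import *
p0=np.array([561.8,-54.5,189]);y0=.69
p1=np.array([504.4,328.2,170]);y1=-38.4
fr=[0,.36,.72,1]
for i in range(3):
    a,b=[p0+(p1-p0)*q for q in fr[i:i+2]];ya,yb=[y0+(y1-y0)*q for q in fr[i:i+2]]
    s,t=rel(a,ya,b,yb);print(np.round(s,1),np.round(t,3))
E
```

```text
[ -19.  -138.     6.8] [ 0.    -0.     0.246]
[ -52.  -129.2    6.8] [-0.    -0.     0.246]
[-63.7 -87.7   5.3] [ 0.    -0.     0.191]
```

Emit:
drive_tool(series=[[1,[0,0,-20],[0,0,0]],[1,[0,0,-50],[0,0,0]],[1,[0,0,-85],[0,0,0]],[1,[0,0,-120],[0,0,0]],[1,[0,0,-140],[0,0,0]]])

```text
time_s: 5.4
ee_pos: [562.5, -54.5, 192.0]
ee_rot: [180.0, -0.2, 0.7]
force: [0.3, 0.2, -2.9]
gripper_width: 23.5
```

Emit:
drive_tool(series=[[1,[-3,-22,1],[0,0,0.04]],[1,[-7,-50,2.5],[0,0,0.09]],[1,[-11,-80,4],[0,0,0.14]],[1,[-15,-110,5],[0,0,0.19]],[1,[-19,-138,6.8],[0,0,0.246]]])

```text
time_s: 5.9
ee_pos: [540.3, 84.4, 182.2]
ee_rot: [180.0, 0.0, -13.5]
force: [-0.1, 0.2, -3.0]
gripper_width: 23.9
```

Emit:
drive_tool(series=[[1,[-10,-26,1.4],[0,0,0.05]],[1,[-21,-52,2.8],[0,0,0.1]],[1,[-31,-78,4],[0,0,0.15]],[1,[-42,-104,5.4],[0,0,0.2]],[1,[-52,-129.2,6.8],[0,0,0.246]]])

```text
time_s: 6.4
ee_pos: [519.6, 222.0, 175.3]
ee_rot: [180.0, 0.0, -27.6]
force: [0.3, -0.1, -3.1]
gripper_width: 23.7
```

Emit:
drive_tool(series=[[1,[-18,-25,1.5],[0,0,0.05]],[1,[-36,-50,3],[0,0,0.1]],[1,[-50,-70,4],[0,0,0.15]],[1,[-60,-82,5],[0,0,0.18]],[1,[-63.7,-87.7,5.3],[0,0,0.191]]])

```text
time_s: 6.9
ee_pos: [503.5, 329.4, 169.7]
ee_rot: [179.9, 0.0, -38.4]
force: [-0.2, -0.7, -2.5]
gripper_width: 23.5
```

Emit:
drive_tool(series=[[1,[0,0,4],[0,0,0]],[1,[0,0,8],[0,0,0]],[1,[0,0,10],[0,0,0]],[1,[0,0,10],[0,0,0]],[1,[0,0,10],[0,0,0]]])

```text
time_s: 7.4
ee_pos: [504.7, 327.7, 160.1]
ee_rot: [180.0, -0.0, -38.5]
force: [-0.0, -0.5, -2.4]
gripper_width: 23.8
```

```bash
python3 - <<'E'
from h import *
for n in ['top','side','wrist']: f=grab(n,n+'3.png')
s=env.state();print(s['ee_pos'],s['ee_rot'],s['force'],s['gripper_width'],s['qpos'])
a=cv2.imread('pics/side3.png');cv2.imwrite('pics/s3.png',cv2.resize(a[200:340,230:370],None,fx=4,fy=4,interpolation=cv2.INTER_CUBIC))
a=cv2.imread('pics/top3.png');cv2.imwrite('pics/t3.png',cv2.resize(a[180:300,190:330],None,fx=5,fy=5,interpolation=cv2.INTER_CUBIC))
E
```

```text
[504.71503241 328.09484597 160.31106933] [-1.79970264e+02 -7.48356558e-03 -3.84609672e+01] [-0.95647228 -0.14717406 -2.76030353] 23.82651078463986 [3.19300154e+01 2.28216214e+01 9.07415961e+01 3.19705003e-03
 6.64062597e+01 7.03897018e+01]
```

View pics/s3.png

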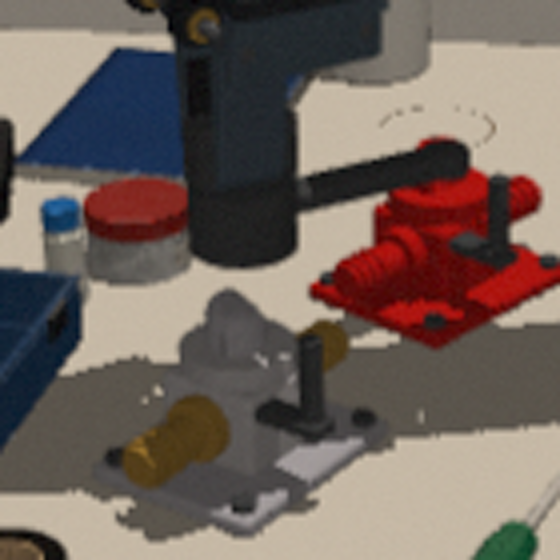

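View pics/t3.png

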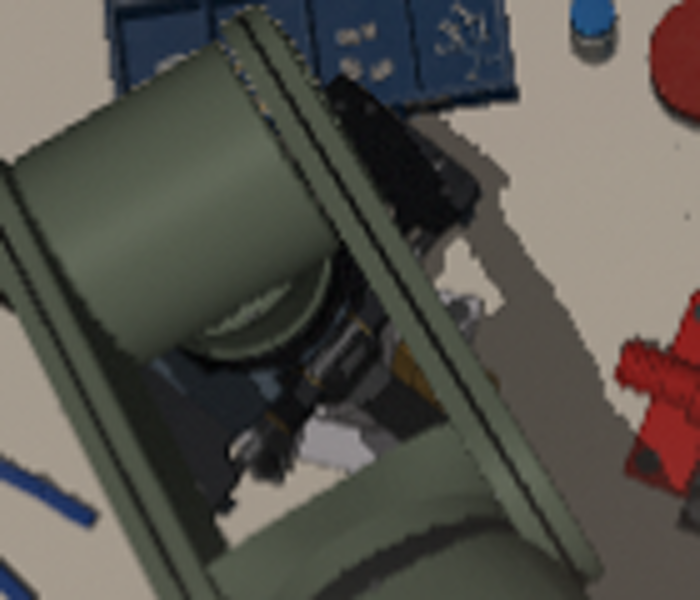

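View pics/wrist3.png

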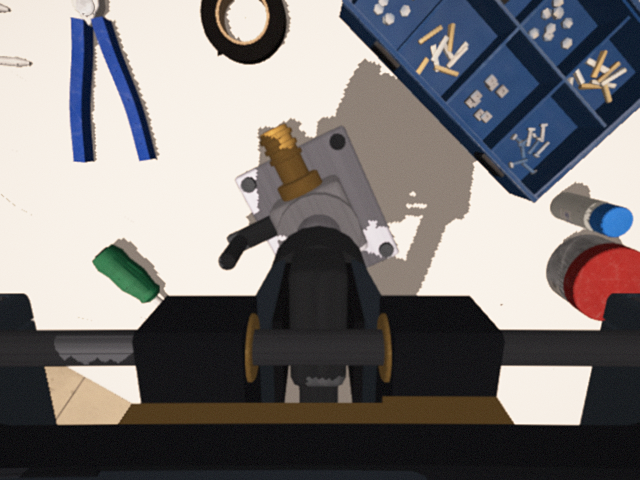

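```bash
python3 - <<'E'
from h import *
f=env.grab_frame('side')
c=lambda p:(proj(f,p)-[230,200])*4
print('hub pred',c([504.5,328.1,119]),'stemtop',c([504.4,328.2,91]),'collar',c([504.4,328.2,67]))
for d in [(1,0),(0,1)]: print(c([504.4+10*d[0],328.2+10*d[1],91])-c([504.4,328.2,91]))
a=cv2.imread('pics/side3.png');cv2.imwrite('pics/s3b.png',cv2.resize(a[235:320,265:325],None,fx=9,fy=7*9/7,interpolation=cv2.INTER_CUBIC)[:600])
print(proj(f,[504.4,328.2,67]),proj(f,[504.4,328.2,91]),proj(f,[504.5,328.1,119.3]))
E
```

```text
hub pred [239.41559533 246.38878847] stemtop [241.72027167 297.51477419] collar [243.57825785 340.46304226]
[-18.28078052  -3.20894831]
[-8.65674589  8.7063594 ]
[290.89456446 285.11576057] [290.43006792 274.37869355] [289.84792872 261.45922731]
```

View pics/s3b.png

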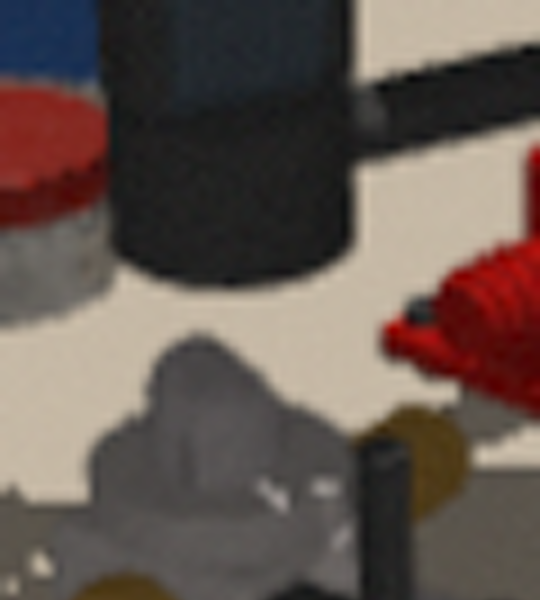

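```bash
python3 - <<'E'
from h import *
a=cv2.imread('pics/wrist3.png');cv2.imwrite('pics/w3c.png',cv2.resize(a[100:300,210:410],None,fx=4,fy=4,interpolation=cv2.INTER_CUBIC)[:600])
f=env.grab_frame('side')
S=lambda x,y:(245+(x-3)/7,260+(y-3)/7)
for q in [(97,378),(320,462),(530,312)]: print('side bolt',onz(f,*S(*q),8))
print('post',onz(f,*S(438,172),94))
# collar rim extremes left/right
for q in [(208,185),(420,185)]: print(S(*q))
E
```

```text
side bolt [563.32616959 362.22106486   8.        ]
side bolt [483.68823949 380.58475479   8.        ]
side bolt [460.85138387 283.05494314   8.        ]
post [454.5877992  359.37557386  94.        ]
(274.2857142857143, 286.0)
(304.57142857142856, 286.0)
```

View pics/w3c.png

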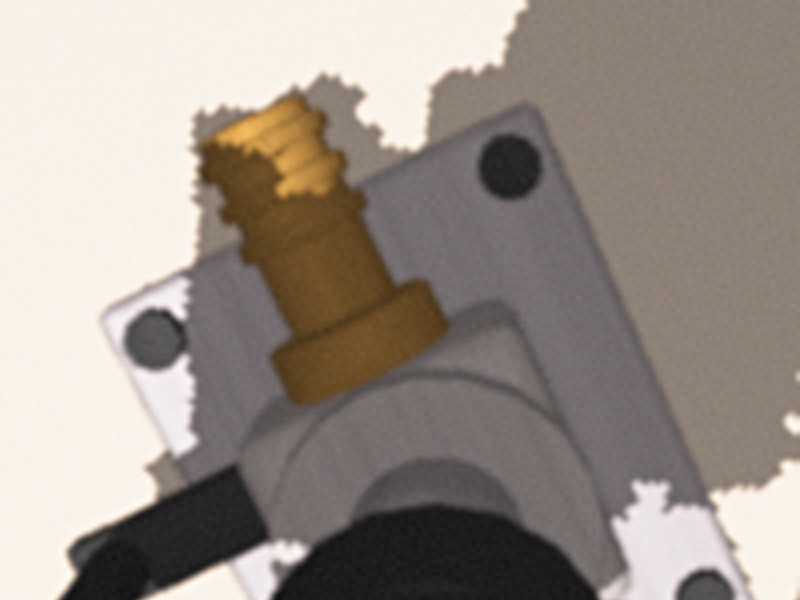

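```bash
python3 - <<'E'
from h import *
f=env.grab_frame('wrist')
W=lambda x,y:(210+(x-1.5)/4,100+(y-1.5)/4)
for z in (8,11):
  b=[onz(f,*W(*q),z) for q in [(155,338),(510,166),(706,600)]]
  print(z,np.round(b,1),'c',np.round((b[0]+b[2])/2,1), np.linalg.norm(b[0]-b[1]),np.linalg.norm(b[2]-b[1]))
# collar rim arc pts
pts=[(268,530),(290,470),(330,415),(430,373),(520,395),(575,445),(605,500),(620,560)]
P=np.array([onz(f,*W(*q),67)[:2] for q in pts])
A=np.c_[2*P,np.ones(len(P))];s=np.linalg.lstsq(A,(P**2).sum(1),rcond=None)[0];print('collar',s[:2],np.sqrt(s[2]+s[:2]@s[:2]))
for q in pts: 
  d=onz(f,*W(*q),67)[:2]-[504.4,328.2];print(np.round(d,1),np.hypot(*d).round(1))
# stem top far arc
print('stem arc',onz(f,*W(437,457),91))
s=env.state();print(s['ee_pos'],s['ee_rot'],s['force'])
t=env.grab_frame('top')
V=lambda x,y:(210+(x-2.5)/6,190+(y-2.5)/6)
for z in (8,11): 
  b=[onz(t,*V(*q),z) for q in [(197,257),(430,313),(382,498),(150,443)]];print(np.round(np.mean(b,0),1))
E
```

```text
8 [[477.6 388.2   8. ]
 [556.1 369.8   8. ]
 [533.3 271.    8. ]] c [505.4 329.6   8. ] 80.62194175548768 101.37607720736135
11 [[478.3 388.2  11. ]
 [556.  370.   11. ]
 [533.5 272.2  11. ]] c [505.9 330.2  11. ] 79.87100361820177 100.43182852113739
collar [506.07942462 329.38364019] 30.45944480135411
[-19.8  22.8] 30.3
[-9.9 28.7] 30.4
[ 1.6 31.8] 31.9
[19.6 26.9] 33.2
[29.2 14.3] 32.5
[31.3  1.5] 31.3
[29.5 -9.5] 31.0
[ 25.  -19.9] 31.9
stem arc [519.17244803 347.22846391  91.        ]
[504.55328493 328.23450632 160.21091058] [-1.79983487e+02 -3.57226958e-03 -3.84455684e+01] [ 0.49470887  0.35457265 -2.76112012]
[506.6 329.7   8. ]
[506.3 329.4  11. ]
```

```bash
python3 - <<'E'
from h import *
f=env.grab_frame('side');im=f['image'].astype(int)
def edges(v,a,b):
    r=im[v-1:v+2].sum(2).mean(0)/3;g=np.diff(r);return [(u,round(g[u])) for u in range(a,b) if abs(g[u])>15]
for v in (252,255,258,260): print(v,edges(v,270,315))
print(edges(250,300,355))
p=env.state()['ee_pos']
# predicted silhouette of hub at height z
cam=np.array(f['origin'])
def sil(c,r,z):
    d=np.array(c)-cam[:2];D=np.hypot(*d);a=np.arctan2(d[1],d[0]);b=np.arcsin(r/D);L=np.sqrt(D*D-r*r)
    return [proj(f,[*(cam[:2]+L*np.array([np.cos(a+s*b),np.sin(a+s*b)])),z]) for s in(1,-1)]
print(sil(p[:2],27,119.3+8)); 
g=cv2.cvtColor(cv2.imread('pics/side0.png'),cv2.COLOR_BGR2GRAY).astype(float)
for v in (284,286,288,291,293):
    q=np.diff(g[v]);print('collar',v,[(u,round(q[u])) for u in range(265,315) if abs(q[u])>12])
print(sil((506.2,329.5),30,64))
E
```

```text
252 [(276, -15), (304, 20), (312, 20)]
255 [(303, 73), (304, 74)]
258 [(276, -28), (277, -18), (303, 80), (304, 79)]
260 [(276, -38), (277, -21), (303, 78), (304, 76)]
[(316, 21), (320, 20), (323, -17), (325, -51), (326, -40), (327, -18)]
[array([275.79104647, 258.5752559 ]), array([303.47707469, 257.33859672])]
collar 284 [(274, -15), (279, -33), (280, -52), (295, 33), (296, 23), (302, -15), (303, -62), (304, -30), (309, 16), (310, 18), (313, -22)]
collar 286 [(273, -23), (279, -43), (280, -39), (294, 14), (295, 39), (296, 19), (302, -15), (303, -66), (304, -53), (308, -17), (309, 40), (310, 37), (311, -16), (314, -17)]
collar 288 [(273, -28), (274, -32), (275, 34), (282, -37), (285, -24), (286, 15), (294, 15), (295, 15), (301, -13), (302, -39), (303, -54), (304, -32), (309, 16), (310, 30), (312, -19)]
collar 291 [(273, -48), (274, -48), (277, 22), (278, 29), (279, 13), (297, -13), (298, -25), (304, -46), (310, 19), (312, 43), (313, 54), (314, 24)]
collar 293 [(270, -30), (273, -43), (274, -31), (302, 29), (304, -105), (309, 47), (310, 77), (311, 33)]
[array([274.78981656, 287.5156108 ]), array([304.89882643, 286.06034571])]
```

Emit:
drive_tool(series=[[1,[0.3,-1.5,5],[0,0,0]],[1,[0.6,-3.6,12],[0,0,0]],[1,[0.6,-3.6,18],[0,0,0]],[1,[0.6,-3.6,22],[0,0,0]],[1,[0.6,-3.6,24],[0,0,0]]])

```text
time_s: 8.3
ee_pos: [506.8, 330.5, 135.1]
ee_rot: [179.9, 0.0, -38.4]
force: [0.2, 0.1, -3.5]
gripper_width: 23.6
```

Emit:
drive_tool(series=[[1,[0,0,1],[0,0,0]],[1,[0,0,2],[0,0,0]],[1,[0,0,3],[0,0,0]],[1,[0,0,4],[0,0,0]],[1,[0,0,5],[0,0,0]]])

```text
time_s: 8.8
ee_pos: [507.3, 330.7, 131.1]
ee_rot: [-180.0, -0.0, -38.4]
force: [0.1, 0.3, -3.3]
gripper_width: 23.9
```

Emit:
drive_tool(series=[[1,[0,0,1],[0,0,0]],[1,[0,0,2],[0,0,0]],[1,[0,0,3],[0,0,0]],[1,[0,0,3],[0,0,0]],[1,[0,0,3],[0,0,0]]])

```text
time_s: 9.3
ee_pos: [507.2, 330.7, 128.1]
ee_rot: [-180.0, 0.0, -38.4]
force: [-0.4, 0.3, -2.4]
gripper_width: 23.5
```

Emit:
drive_tool(series=[[1,[0,0,1],[0,0,0]],[1,[0,0,2],[0,0,0]],[1,[0,0,3],[0,0,0]],[1,[0,0,4],[0,0,0]],[1,[0,0,4],[0,0,0]]])

```text
time_s: 9.8
ee_pos: [507.4, 330.9, 124.0]
ee_rot: [-180.0, -0.0, -38.4]
force: [0.6, 0.8, -2.5]
gripper_width: 23.7
```

Emit:
drive_tool(series=[[1,[0,0,1],[0,0,0]],[1,[0,0,2],[0,0,0]],[1,[0,0,3],[0,0,0]],[1,[0,0,4],[0,0,0]],[1,[0,0,5],[0,0,0]]])

```text
time_s: 10.3
ee_pos: [507.5, 330.9, 119.2]
ee_rot: [-179.9, -0.0, -38.5]
force: [1.5, 1.8, -2.4]
gripper_width: 23.3
```

Emit:
drive_tool(series=[[1,[0,0,1],[0,0,0]],[1,[0,0,2],[0,0,0]],[1,[0,0,3],[0,0,0]],[1,[0,0,4],[0,0,0]],[1,[0,0,5],[0,0,0]]])

```text
time_s: 10.8
ee_pos: [507.5, 330.9, 114.2]
ee_rot: [-179.9, -0.0, -38.4]
force: [2.1, 2.1, -1.7]
gripper_width: 23.8
```

Emit:
drive_tool(series=[[1,[0,-0.3,1],[0,0,0]],[1,[0,-0.5,2],[0,0,0]],[1,[0,-0.5,3],[0,0,0]],[1,[0,-0.5,4],[0,0,0]],[1,[0,-0.5,5],[0,0,0]]])

```text
time_s: 11.3
ee_pos: [507.5, 331.0, 108.9]
ee_rot: [180.0, 0.0, -38.4]
force: [2.5, 1.5, -1.0]
gripper_width: 24.0
```

Emit:
drive_tool(series=[[1,[0,0,0.5],[0,0,0]],[1,[0,0,1],[0,0,0]],[1,[0,0,1.5],[0,0,0]],[1,[0,0,2],[0,0,0]],[1,[0,0,2],[0,0,0]]])

```text
time_s: 11.8
ee_pos: [507.5, 331.1, 108.1]
ee_rot: [-180.0, -0.0, -38.4]
force: [-0.2, 0.1, 4.4]
gripper_width: 23.9
```

Emit:
drive_tool(series=[[1,[0,0,0.5],[0,0,0]],[1,[0,0,1],[0,0,0]],[1,[0,0,1.5],[0,0,0]],[1,[0,0,2],[0,0,0]],[1,[0,0,2],[0,0,0]]])

```text
time_s: 12.3
ee_pos: [507.6, 331.1, 108.0]
ee_rot: [-179.9, -0.0, -38.4]
force: [-1.7, -0.2, 14.2]
gripper_width: 23.5
```

Emit:
drive_tool(series=[[1,[0,0,-1.5],[0,0,0]],[1,[0,0,-2.5],[0,0,0.03]],[1,[0.1,0,-2.5],[0,0,0.08]],[1,[0.2,0,-2.5],[0,0,0.14]],[1,[0.3,0,-2.5],[0,0,0.2]]])

```text
time_s: 12.8
ee_pos: [508.0, 330.7, 108.1]
ee_rot: [-180.0, -0.0, -50.0]
force: [1.4, 0.4, 4.2]
gripper_width: 23.7
```

Emit:
drive_tool(series=[[1,[0.1,0,0],[0,0,0.06]],[1,[0.2,0,0],[0,0,0.12]],[1,[0.3,0,0],[0,0,0.18]],[1,[0.4,0,0],[0,0,0.24]],[1,[0.5,0,0],[0,0,0.3]]])

```text
time_s: 13.3
ee_pos: [508.4, 330.1, 108.1]
ee_rot: [-180.0, -0.1, -67.2]
force: [1.5, -1.0, 2.3]
gripper_width: 23.9
```

Emit:
drive_tool(series=[[1,[0.1,0,0],[0,0,0.06]],[1,[0.2,0,0],[0,0,0.12]],[1,[0.3,0,0],[0,0,0.18]],[1,[0.4,0,0],[0,0,0.24]],[1,[0.5,0,0],[0,0,0.3]]])

```text
time_s: 13.8
ee_pos: [508.6, 329.4, 108.1]
ee_rot: [-180.0, -0.1, -84.4]
force: [1.8, -0.9, 1.9]
gripper_width: 23.9
```

Emit:
drive_tool(series=[[1,[0.1,0,0],[0,0,0.06]],[1,[0.2,0,0],[0,0,0.12]],[1,[0.3,0,0],[0,0,0.18]],[1,[0.4,0,0],[0,0,0.22]],[1,[0.4,0,0],[0,0,0.26]]])

```text
time_s: 14.3
ee_pos: [508.6, 328.8, 108.1]
ee_rot: [-179.9, -0.1, -99.2]
force: [0.8, -0.7, 4.2]
gripper_width: 23.8
```

```bash
python3 - <<'E'
from h import *
s=env.state();print({k:np.round(v,2) for k,v in s.items()})
f=grab('side','side5.png')
a=cv2.imread('pics/side5.png');cv2.imwrite('pics/s5.png',cv2.resize(a[200:340,230:370],None,fx=4,fy=4,interpolation=cv2.INTER_CUBIC))
E
```

```text
{'time_s': np.float64(14.3), 'qpos': array([ 3.1850e+01,  2.5700e+01,  9.4210e+01, -1.2000e-01,  6.0090e+01,
        1.3111e+02]), 'qvel': array([-1.000e-02, -2.000e-02, -2.000e-02,  1.200e-01,  2.000e-02,
        2.264e+01]), 'effort': array([ 1.120e+00, -4.373e+01, -1.944e+01,  6.800e-01,  8.000e-02,
       -3.000e-02]), 'ee_pos': array([508.65, 328.76, 108.11]), 'ee_rot': array([-1.7993e+02, -8.0000e-02, -9.9200e+01]), 'force': array([ 0.78, -0.71,  4.24]), 'torque': array([-0.23, -0.04,  0.3 ]), 'gripper_width': np.float64(23.82)}
```

View pics/s5.png

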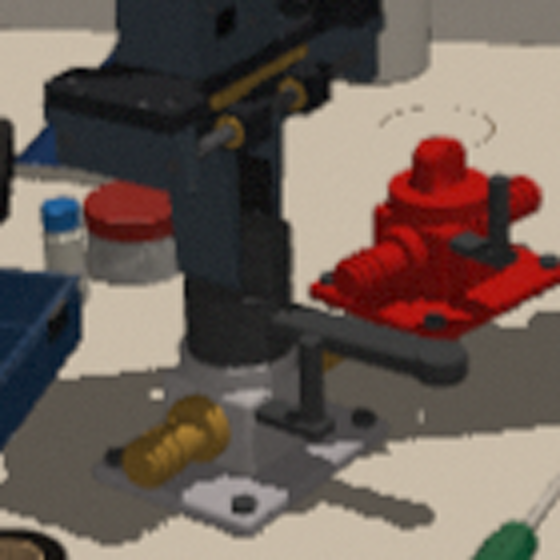

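Emit:
drive_tool(series=[[1,[0,0,0],[0,0,0.02]],[1,[0,0,0],[0,0,0.04]],[1,[0,0,0],[0,0,0.06]],[1,[0,0,0],[0,0,0.07]],[1,[0,0,0],[0,0,0.07]]])

```text
time_s: 14.85
ee_pos: [508.6, 328.6, 108.1]
ee_rot: [-179.9, -0.1, -103.1]
force: [2.0, -3.5, 5.8]
gripper_width: 23.6
```

```bash
python3 - <<'E'
from h import *
s=env.state();print({k:np.round(s[k],2) for k in ('ee_pos','ee_rot','force','torque','qpos')})
E
```

```text
{'ee_pos': array([508.64, 328.6 , 108.08]), 'ee_rot': array([-1.7993e+02, -1.0000e-01, -1.0312e+02]), 'force': array([ 1.96, -3.46,  5.85]), 'torque': array([-0.66, -0.09,  0.46]), 'qpos': array([ 31.84,  25.7 ,  94.21,  -0.14,  60.1 , 135.03])}
```

Emit:
drive_tool(series=[[1,[0,0,0],[0,0,0.02]],[1,[0,0,0],[0,0,0.04]],[1,[0,0,0],[0,0,0.06]],[1,[0,0,0],[0,0,0.07]],[1,[0,0,0],[0,0,0.07]]])

```text
time_s: 15.35
ee_pos: [508.6, 327.6, 108.1]
ee_rot: [-179.8, -0.3, -106.8]
force: [2.0, -6.8, 7.0]
gripper_width: 24.4
```

```bash
python3 - <<'E'
from h import *
s=env.state();print({k:np.round(s[k],2) for k in ('ee_pos','ee_rot','force','torque','qpos')})
f=grab('side','side6.png')
a=cv2.imread('pics/side6.png');cv2.imwrite('pics/s6.png',cv2.resize(a[260:330,270:360],None,fx=8,fy=8,interpolation=cv2.INTER_CUBIC))
E
```

```text
{'ee_pos': array([508.6 , 327.57, 108.07]), 'ee_rot': array([-179.83,   -0.26, -106.76]), 'force': array([ 2.03, -6.8 ,  6.96]), 'torque': array([-0.93, -0.28,  2.1 ]), 'qpos': array([ 31.86,  25.69,  94.24,  -0.34,  60.15, 138.79])}
```

View pics/s6.png

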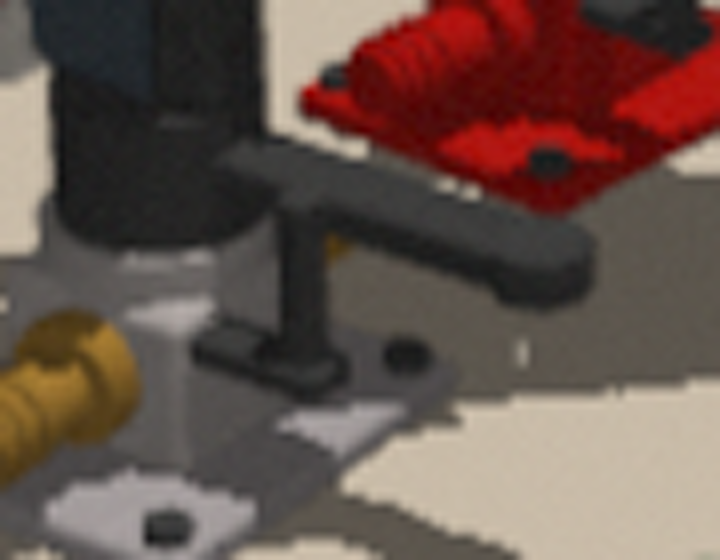

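Emit:
drive_tool(series=[[1,[0,0,0],[0,0,-0.02]],[1,[0,0,0],[0,0,-0.03]],[0.8,[0,0,0],[0,0,-0.03]],[0.4,[0,0,0],[0,0,-0.03]],[0,[0,0,0],[0,0,-0.03]]])

```text
time_s: 15.9
ee_pos: [507.3, 329.7, 107.0]
ee_rot: [179.9, -0.0, -105.5]
force: [-0.5, -0.3, 0.1]
gripper_width: 37.3
```

Emit:
drive_tool(series=[[0,[0,0,0],[0,0,-0.03]],[0,[0,0,0],[0,0,-0.03]],[0,[0,0,0],[0,0,-0.03]],[0,[0,0,0],[0,0,-0.03]],[0,[0,0,0],[0,0,-0.03]]])

```text
time_s: 16.4
ee_pos: [508.2, 329.7, 107.5]
ee_rot: [180.0, 0.0, -103.8]
force: [-0.2, -0.1, -0.0]
gripper_width: 77.0
```

Emit:
drive_tool(series=[[0,[0,0,0],[0,0,0]],[0,[0,0,-5],[0,0,0]],[0,[0,0,-20],[0,0,0]],[0,[0,0,-45],[0,0,0]],[0,[0,0,-75],[0,0,0]]])

```text
time_s: 16.9
ee_pos: [507.7, 329.3, 182.8]
ee_rot: [179.9, -0.1, -103.8]
force: [-0.9, -0.5, -0.7]
gripper_width: 91.3
```

Emit:
drive_tool(series=[[0,[0,0,-30],[0,0,-0.1]],[0,[0,0,-60],[0,0,-0.2]],[0,[0,0,-90],[0,0,-0.3]],[0,[0,0,-110],[0,0,-0.4]],[0,[0,0,-120],[0,0,-0.5]]])

```text
time_s: 17.4
ee_pos: [508.9, 330.0, 305.7]
ee_rot: [-179.7, 0.1, -74.9]
force: [-0.0, -0.5, 0.1]
gripper_width: 91.1
```

```bash
python3 - <<'E'
from h import *
s=env.state();print({k:np.round(s[k],2) for k in ('time_s','ee_pos','ee_rot','force','torque','qpos')})
f=grab('side','side7.png');grab('wrist','wrist7.png')
a=cv2.imread('pics/side7.png');cv2.imwrite('pics/s7.png',cv2.resize(a[230:340,230:370],None,fx=5,fy=5,interpolation=cv2.INTER_CUBIC))
E
```

```text
{'time_s': np.float64(17.4), 'ee_pos': array([508.88, 330.02, 305.68]), 'ee_rot': array([-1.7974e+02,  8.0000e-02, -7.4880e+01]), 'force': array([-0.03, -0.5 ,  0.07]), 'torque': array([-0.  ,  0.13,  0.02]), 'qpos': array([ 31.88,  18.86,  75.8 ,   0.  ,  85.07, 106.75])}
```

View pics/s7.png

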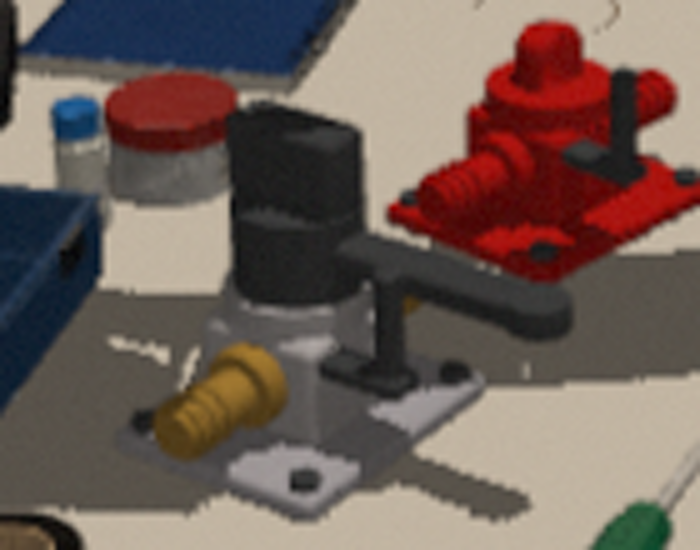

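View pics/wrist7.png

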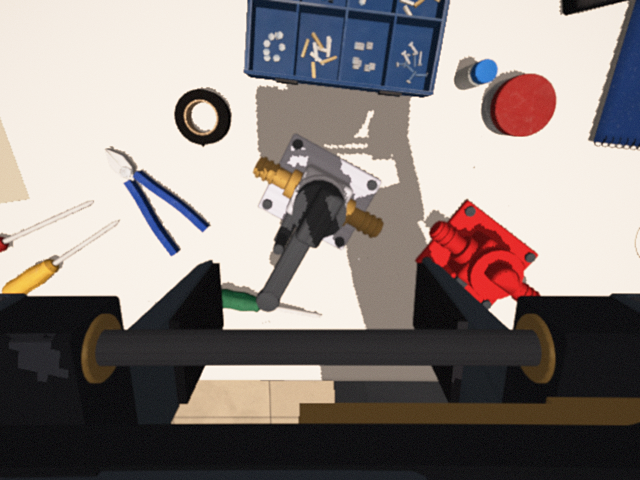

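```bash
python3 - <<'E'
from h import *
f=grab('wrist')
im=cv2.cvtColor(f['image'],cv2.COLOR_RGB2BGR)
cv2.imwrite('pics/w8.png',cv2.resize(im[150:330,220:400],None,fx=4,fy=4,interpolation=cv2.INTER_CUBIC)[:600])
s=env.state();print(s['ee_pos'])
print('pred tip',proj(f,[394,354.8,93]),'axis grip top',proj(f,[506.2,329.5,137]),'post',proj(f,[451,357.4,94]))
E
```

```text
[508.4471736  329.73238624 303.40573772]
pred tip [269.51131983 301.73585278] axis grip top [319.45084286 218.24748965] post [279.32067658 252.39599633]
```

View pics/w8.png

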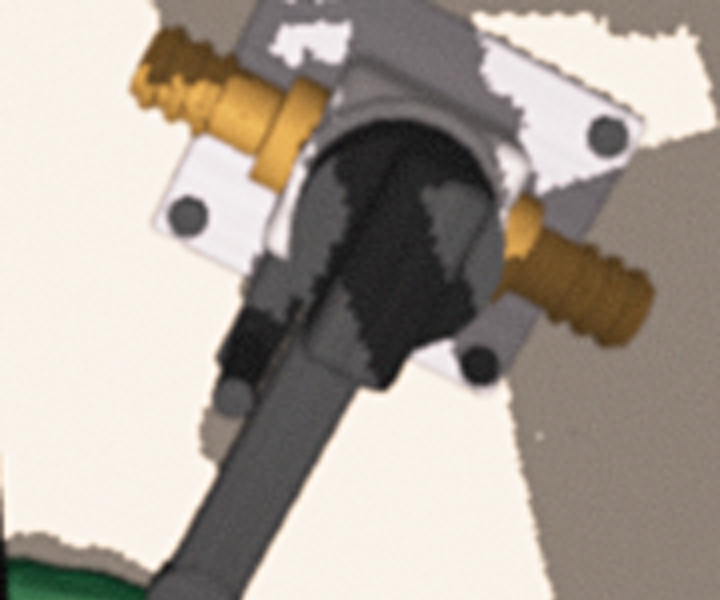

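```bash
python3 - <<'E'
from h import *
print(env.job_done())
E
```

```text
the job is handed in; nothing more can be done
None
```

The lever handle is back on the grey valve's stem and pressed home, the valve is closed against its stop post, and the job is handed in. It took about 17.5 s of the 64 s.

- **Fitting:** The flat measured about 64° anticlockwise of closed, and the handle slid on at that angle at the first try. It stopped hard on the collar at TCP height 108.0 mm; I expected about 108. Another 2 mm of commanded press gave no movement, only about 14 N.
- **Closing:** I swung it clockwise until it met the post at about 103°. The reaction moment then rose to 2.1 N m as the grip twisted slightly. I eased off, opened the fingers and rose clear; the force on the tool read about zero.
- **Last checks:** The hub sits on the collar and the lever's side rests on the post. The tip is about 1.5 px from where closed_point should appear. In the side and wrist views the red look-alike and the other objects look undisturbed.
- **Disagreements:** The cameras placed the valve's axis 2–3 mm apart, so I used a consensus of about (506.2, 329.5). I also allowed for the handle sitting about 1.5 mm off centre in the grip. I did not retake the top view after letting go.

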